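# Charge the key-tumbling drum with ceramic balls

## Task

Take the scoop by its red handle, scoop the white ceramic balls out of the blue tray and tip at least four of the five into the open orange drum, not touching the balls with the fingers and leaving none anywhere but in the drum or the tray. Do not knock or shove the drum, leave the other things on the bench where they are, and finish with the scoop standing upright on its black mat.

Things in the scene. Friction and masses are not known exactly. Their poses are not given: they have to be found in the camera images.
- tray: Blue metal tray of balls, fixed. Origin on the bench under its floor; x along its length. Flat floor, 6 mm above the bench, from x=-130 to +70 mm, inner width 92; side walls 4 thick, 36 high. Low end wall (20 high) at x=-130; at x=+70 the floor turns up in a 60-degree ramp, 36 high at x=+87. Balls start at x=-10..+55; the floor at the low end is free.
- ball1: White smooth ceramic tumbling ball, 18 mm diameter, about 12 g; origin at its centre. One of five alike in the tray.
- ball2: White smooth ceramic tumbling ball, 18 mm diameter, about 12 g; origin at its centre. One of five alike in the tray.
- ball3: White smooth ceramic tumbling ball, 18 mm diameter, about 12 g; origin at its centre. One of five alike in the tray.
- ball4: White smooth ceramic tumbling ball, 18 mm diameter, about 12 g; origin at its centre. One of five alike in the tray.
- ball5: White smooth ceramic tumbling ball, 18 mm diameter, about 12 g; origin at its centre. One of five alike in the tray.
- scoop: Steel scoop with red handle, 200 g, stands on the mat. Origin: centre of the pan underside; x to the open lip, z up. Pan 70 mm (x=-35..35) by 82, floor 2.5, thin lip at x=35, side walls 2 thick, 28 high to x=0, 16 high to x=10, open in front and above. Handle: straight bar 100 long, 18 thick in y, 22 wide, rising from the back wall, leaning 30 degrees from vertical to -x; its top at x=-87, z=107.
- scoop_grip (a point): Point on the middle of the scoop handle's axis, 23 mm below its upper end, where to grip it across the 18 mm thickness (scoop frame x=-75, y=0, z=+87 mm).
- scoop_lip (a point): Middle of the scoop's front lip (scoop frame x=+35, y=0, z=+2 mm).
- mat: Black rubber mat, the scoop's place, 180 mm (x) by 150 mm (y), 3 mm thick, fixed to the bench; origin at the centre of its underside.
- drum: Open orange plastic tumbling drum with two cut keys in the bottom, loose on the bench, 116 mm outer diameter, wall 4 mm, 90 mm high, floor 6 mm, about 0.35 kg; origin at the centre of its underside, z up.
- drum_rim (a point): Centre of the open drum's mouth, 90 mm above the bench.
- closed_drum: Bystander: a second orange drum closed with a black lid, 120 mm diameter, 112 mm high; origin at the centre of its underside. It and the open drum may stand in either's place.
- padlock: Bystander: brass padlock lying flat, body 50 x 45 x 22 mm with a steel shackle to +x, 90 mm long in all.
- screwdriver: Bystander: screwdriver lying on the bench beyond the tray.
- oil_bottle: Bystander: green oil bottle, 48 mm diameter, 120 mm high.
- tin: Bystander: small steel tin, 60 mm diameter, 60 mm high.
Mind the look-alikes: they are no part of the job. What is shaped like the drum but pink or purple is not meant. Leave any purple look-alike of the mat alone.

How it is judged:
By the outcome, as a careful person would: the job done as asked, in the order asked, and still so for the second after the job is handed in, with the robot touching nothing.
It also fails if it takes over 67 s, if anything falls off the work surface, if the arm or the gripper's body presses on something with over 40 N, if the wrist force passes 120 N, or if a joint passes its speed limit or range.

## Robot

A 7-joint arm with a two-finger parallel gripper is mounted at the origin on the work surface. World frame = base frame: x ahead of the robot, y to its left, z up, the work surface at z = 0. Lengths are in m, angles in rad, forces in N, time in s.
With the tool pointing down it reaches from about 0.425 to 0.875 m from the base axis. Payload 8.4 kg.
Tool frame: the origin (TCP) lies at the very end of the fingers, on their centre line; the grasp point (between the pads) lies 19 mm behind it; z points along the fingers, y is the line along which they close (so a half turn about z gives the same grasp; the last joint's range is limited). The gripper opens to 85 mm and grips with 20 to 120 N. Pads are 22 mm wide; open, the fingers measure 114 mm over their backs; the gripper's body (76 mm by 85 mm) begins 54 mm behind the grasp point. The pads swing forward as they close: fully open they stand 13 mm farther back than shut.
Start: joints at [1.221, 0.333, 0.04, 1.465, -0.013, 1.343, -0.059], TCP at [0.161, -0.63, 0.231] pointing down, gripper open.
Joint ranges: [-2.58, 2.58], [-0.38, 2.09], [-1.3, 1.39], [0.25, 2.4], [-1.5, 4.64], [0.08, 2.09], [-2.65, 2.65]. Speed limits (rad/s): [2.22, 2.22, 2.79, 2.79, 3.14, 3.14, 3.14].

## Interface

Orientations are given as a unit quaternion [x, y, z, w].
In Python, from workcell import ctrl, cams gives the robot as it stands. The module is installed in compiled form; this text tells all that it offers.
- The arm moves only by the tool drive_tool, never from a script. Its argument "series" is a list of rows, each an object of numbers: "claw": the closure, from 0 (fully open) to 1 (shut); "tx", "ty", "tz": the shift along the tool's x, y, z in units of 30 cm (1.0 is 30 cm); "wx", "wy", "wz": the turn, a rotation vector about the tool's x, y, z in units of pi/2 rad (1.0 is pi/2 rad). In form: [{"claw": .., "tx": .., "ty": .., "tz": .., "wx": .., "wy": .., "wz": ..}, ...]. A call has 1 to 20 rows; each row is the pose to reach, as a shift and turn from the pose commanded when the call began, along the tool's axes at that moment; what a row does not reach only later rows make up. A row lasts 1/10 s, in which the tool goes at most 50 mm and 8.59 degrees, less where a joint would pass 70% of its speed; a pose out of reach is approached as far as the arm can. A call with a number of a shift or a turn outside -1 to 1 is refused whole. A call with a gripper value outside its range is refused whole. The fingers move at their own pace and stop on an object; "grip_force" is the grip in N (left out, the last holds). Time passes only in rows, so rows that repeat a pose let the fingers close. It gives the time, the measured TCP pose, the force, the opening and the grip force at its end, in the units of the state.
- ctrl.read_state(): the state, without advancing time (a new reading comes with each control period).
- cams.snapshot(name): name is "side" or "top" or "wrist"; returns a dict with "pixels" (384x512x3 uint8, red, green, blue), "z_map" (384x512 float32, m along the optical axis (not along the pixel's ray), 0 where there is no reading), "intrinsics" (3x3 intrinsics, pixels), "k1" (the pictures are not rectified: a ray, as slopes to the right and down, at radius r is drawn at 1 + k1 r^2 times it, then the intrinsics apply), "rvec" (rotation vector, rad) and "tvec" (3), from world to camera coordinates, as OpenCV has them. Camera axes: x right, y down, z forward; pixel columns grow to the right and rows downward; lengths in m; the calibration is good to about 2 mm. A picture is of the moment at which its call begins.
- ctrl.finish_job(): hands the job in; it is judged then, once.
The state is a dict: "clock": time; "q": joint angles; "qvel": joint speeds; "joint_efforts": joint torques, N m; "eef_pos": TCP position; "eef_rot": TCP orientation; "ft_force": force on the tool from outside, world axes, zero at the start; "torque": the same for the moment, N m; "width": finger opening in m; "finger_force": force on a finger pad.
Only numpy, scipy, OpenCV 4.12 (cv2) and the standard library are available. Lean on these libraries where they do the work, as an engineer would, in place of code of your own. Each camera call takes 0.05 s, during which the arm holds its last target. There are 200 camera calls.

## Working session

There is one attempt and no reset: what is moved stays moved. The work goes in short steps, Python scripts to look and compute and a tool call to move; the robot and the scene stay as the last step left them, time stands still between calls to the robot, and variables do not carry over. Pictures are saved under pics/ and viewed, at most 10 in all, crops included, and the job is handed in when it is done.

Besides the shell and the picture viewer there is one more tool, called as name([rows], argument=value, ...), one row to a line, values as JSON. drive_tool: Moves the arm, as the interface text tells. Its arguments: {"type":"object","properties":{"series":{"type":"array","items":{"type":"object","properties":{"claw":{"type":"number"},"tx":{"type":"number","minimum":-1,"maximum":1},"ty":{"type":"number","minimum":-1,"maximum":1},"tz":{"type":"number","minimum":-1,"maximum":1},"wx":{"type":"number","minimum":-1,"maximum":1},"wy":{"type":"number","minimum":-1,"maximum":1},"wz":{"type":"number","minimum":-1,"maximum":1}}}},"grip_force":{"type":"number"}},"required":["series"]}

```bash
mkdir -p pics; cat > h.py <<'E'
import numpy as np, cv2, pickle
from scipy.spatial.transform import Rotation as R
def snap(n):
    from workcell import cams
    s=cams.snapshot(n); pickle.dump(s,open(f'{n}.pkl','wb')); return s
def load(n): return pickle.load(open(f'{n}.pkl','rb'))
def world(s,px):
    """pixels (N,2) -> world using z_map"""
    px=np.atleast_2d(px).astype(float)
    d=np.array([s['k1'],0,0,0,0],float)
    n=cv2.undistortPoints(px.reshape(-1,1,2),s['intrinsics'],d).reshape(-1,2)
    z=np.array([s['z_map'][int(round(v)),int(round(u))] for u,v in px])
    c=np.c_[n*z[:,None],z]
    M=R.from_rotvec(np.ravel(s['rvec'])).as_matrix()
    return (c-np.ravel(s['tvec']))@M
def cloud(s):
    h,w=s['z_map'].shape
    u,v=np.meshgrid(np.arange(w),np.arange(h))
    return world(s,np.c_[u.ravel(),v.ravel()]).reshape(h,w,3)
def save(s,name,box=None,k=1):
    im=s['pixels'][:,:,::-1]
    if box: x0,y0,x1,y1=box; im=im[y0:y1,x0:x1]
    cv2.imwrite(f'pics/{name}.png',cv2.resize(im,None,fx=k,fy=k,interpolation=cv2.INTER_CUBIC))
E
python3 - <<'E'
from h import *
from workcell import ctrl
print(ctrl.read_state())
for n in ('top','side'):
    s=snap(n); save(s,n+'0',k=1.5); print(n,s['tvec'],s['rvec'],s['k1'],s['intrinsics'])
E
```

```text
{'clock': 0.0, 'q': array([ 1.22080799,  0.33389063,  0.03988082,  1.46626177, -0.01338464,
        1.34333158, -0.05848911]), 'qvel': array([-1.72452081e-04, -5.43384912e-04, -1.83229883e-03,  4.09398455e-06,
       -2.30182737e-03,  2.84699993e-04, -7.85275929e-04]), 'joint_efforts': array([-7.60685816e-04, -6.58554840e+01,  1.36499114e+00, -4.05565131e+01,
        1.67721952e-02,  1.25728128e-02, -2.27595257e-05]), 'eef_pos': array([ 0.16115665, -0.6292277 ,  0.23043914]), 'eef_rot': array([ 9.92148706e-01,  1.25061127e-01, -1.64199731e-04, -7.95999207e-04]), 'ft_force': array([-0.29797324, -0.1441265 ,  0.15720376]), 'torque': array([ 0.04102521, -0.00869338,  0.01474967]), 'finger_force': 0.0, 'width': 0.0856865063634969}
top [0.0722747  0.46710279 1.44442585] [ 2.1117457  -2.14485311  0.13475802] -0.14700844968997048 [[464.21642336   0.         251.85652741]
 [  0.         464.21642336 199.09692752]
 [  0.           0.           1.        ]]
side [-0.3931597   0.20798986  0.90366916] [ 2.43796679 -0.48751182  0.1513424 ] -0.07874946903393926 [[355.85357997   0.         256.59218902]
 [  0.         355.85357997 189.68866252]
 [  0.           0.           1.        ]]
```

View pics/top0.png

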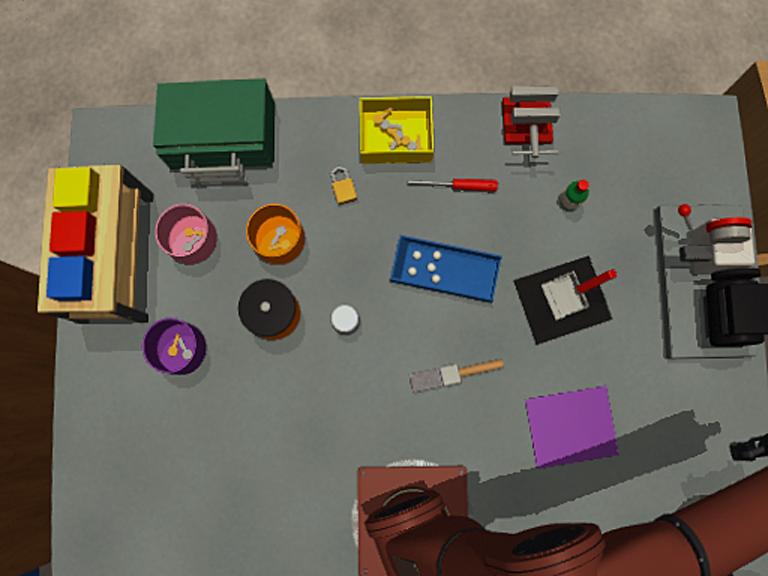

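View pics/side0.png

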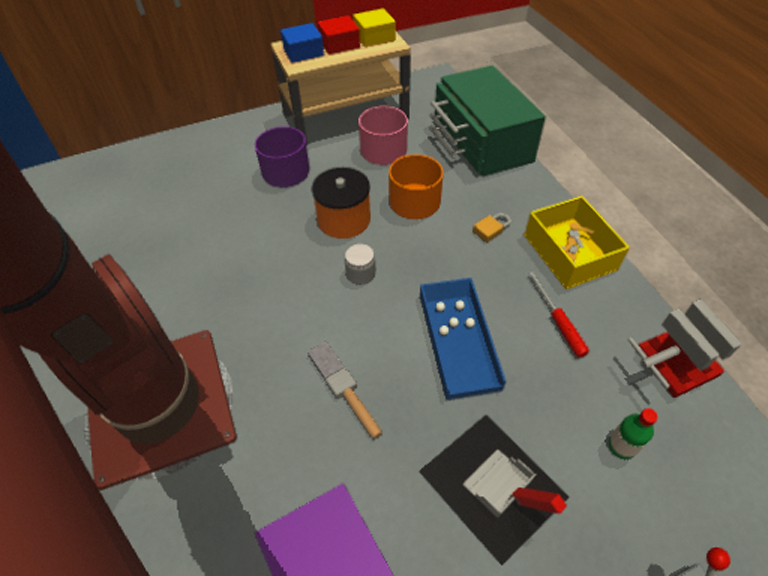

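The top view (1.5x) shows five cups or drums:
- Orange open at (275,233), which has keys inside. This is the one meant.
- Orange with a black lid at (268,308), a bystander.
- Pink at (187,233) and purple at (174,346), look-alikes.

The tray is at (445,268), with the balls towards its left (ramp) end. The scoop is on the black mat at (563,297), with its handle to the right. The purple mat is a decoy.

```bash
python3 - <<'E'
from h import *
s=load('top'); P=cloud(s); im=s['pixels']; hsv=cv2.cvtColor(im,cv2.COLOR_RGB2HSV).astype(int)
H,S,V=hsv[...,0],hsv[...,1],hsv[...,2]
uu,vv=np.meshgrid(np.arange(512),np.arange(384))
def box(x0,y0,x1,y1): return (uu*1.5>x0)&(uu*1.5<x1)&(vv*1.5>y0)&(vv*1.5<y1)
def rect(Q,n):
    r=cv2.minAreaRect((Q[:,:2]*1000).astype(np.float32)); print(n,len(Q),np.round(r[0],1),np.round(r[1],1),round(r[2],1),'z',np.round(np.percentile(Q[:,2],[2,50,98])*1000,1))
g=box(300,380,380,440); print('bench z',P[g][:,2].mean())
blue=(H>95)&(H<125)&(S>120)&box(380,225,510,310)
T=P[blue]; rect(T,'tray all'); rect(T[T[:,2]>0.03],'tray rim'); rect(T[T[:,2]<0.012],'tray floor')
mat=(V<60)&box(505,245,620,350)
M=P[mat]; M=M[(M[:,2]<0.012)]; rect(M,'mat')
red=((H<8)|(H>172))&(S>150)&box(560,250,630,310)
Rr=P[red]; rect(Rr,'handle'); 
for lo in range(20,115,15):
    q=Rr[(Rr[:,2]>lo/1e3)&(Rr[:,2]<(lo+15)/1e3)]
    if len(q):print(lo,np.round(q.mean(0)*1000,1),len(q))
pan=(S<60)&(V>90)&box(535,262,592,330); Q=P[pan]; Q=Q[Q[:,2]>0.004]; rect(Q,'pan');rect(Q[Q[:,2]<.012],'panfloor')
dr=(H>5)&(H<22)&(S>150)&box(240,195,310,270); D=P[dr]; D=D[D[:,2]>0.08]
c,r=cv2.minEnclosingCircle((D[:,:2]*1000).astype(np.float32)); print('drum',c,r,len(D),np.percentile(D[:,2],[5,50,95]))
cd=box(235,275,305,340)&(V<60); C=P[cd]; C=C[C[:,2]>0.09]; print('closed',cv2.minEnclosingCircle((C[:,:2]*1000).astype(np.float32)))
w=((S<50)&(V>170)&box(395,240,450,290)).astype(np.uint8)
n,l,st,ce=cv2.connectedComponentsWithStats(w)
for i in range(1,n):
    q=P[l==i]; print('ball',ce[i]*1.5,st[i,4],np.round(np.median(q,0)*1000,1))
save(s,'crop1',(330,150,430,240),6)
E
```

```text
bench z 0.008551087432444376
tray all 2045 [411.5 -53.8] [224.9 369. ] 77.2 z [-1.   7.1 39.1]
tray rim 269 [407.8 -51.5] [223.6 361.1] 76.9 z [  30.2   34.9 1500.4]
tray floor 1470 [537.7 -86.9] [209.4 108.2] 76.6 z [-1.3  5.4 11.2]
mat 1704 [ 466.5 -338.5] [149.9 181.8] 16.9 z [-4.2  2.4  9.6]
handle 163 [ 390.7 -213.5] [ 25.5 564.5] 29.5 z [  6.9  76.8 116.2]
20 [ 483.1 -369.    28.7] 7
35 [ 483.7 -373.    40.9] 23
50 [ 486.  -379.1   56.8] 21
65 [ 489.4 -387.2   71.4] 27
80 [ 492.7 -394.8   87.9] 28
95 [ 497.8 -408.8  103.6] 30
110 [ 500.2 -412.3  112.8] 20
pan 324 [ 404.  -156.5] [128.8 472.6] 26.7 z [ 4.1  6.7 34.9]
panfloor 275 [ 491.  -330.9] [123.7  75.4] 16.5 z [ 4.1  6.2 11.5]
drum (449.8480529785156, 170.6593017578125) 254.68031311035156 206 [0.08205798 0.08768454 0.09595675]
closed ((360.31182861328125, 184.1076202392578), 198.62130737304688)
ball [416.57142857 253.28571429] 7 [567.8 -20.9  22.8]
ball [436.6875 253.6875] 8 [566.5 -63.2  23.3]
ball [431.35714286 265.71428571] 7 [541.  -52.7  20.1]
ball [412.07142857 269.78571429] 7 [532.4 -10.4  23.1]
ball [435.75   277.3125] 8 [514.3 -60.2  22.9]
```

View pics/crop1.png

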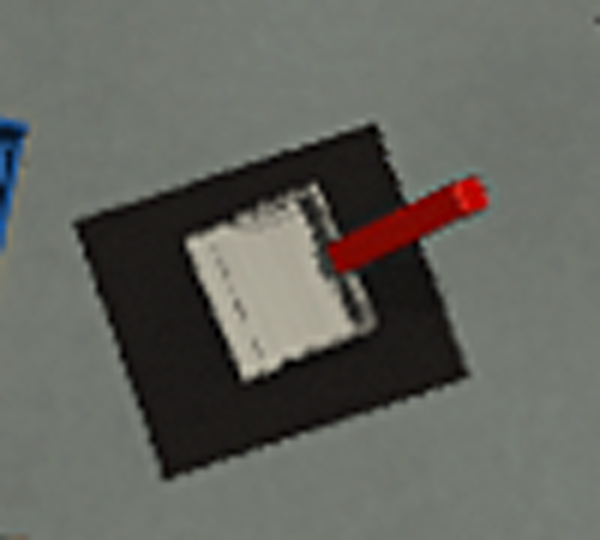

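```bash
python3 - <<'E'
from h import *
from scipy.optimize import least_squares
uu,vv=np.meshgrid(np.arange(512),np.arange(384))
def rect(Q,n):
    r=cv2.minAreaRect((Q[:,:2]*1000).astype(np.float32)); print(n,len(Q),np.round(r[0],1),np.round(r[1],1),round(r[2],1),'z',np.round(np.percentile(Q[:,2],[2,50,98])*1000,1))
for cam,B in (('top',dict(t=(380,225,510,310),m=(505,245,620,350),h=(560,250,630,310),p=(535,262,592,330),d=(240,195,310,270),c=(235,275,305,340))),
          ('side',dict(t=(410,270,512,405),m=(415,410,575,570),h=(510,480,570,520),p=(460,445,540,520),d=(380,150,448,220),c=(305,165,375,240)))):
    s=load(cam); P=cloud(s); im=s['pixels']; hsv=cv2.cvtColor(im,cv2.COLOR_RGB2HSV).astype(int)
    H,S,V=hsv[...,0],hsv[...,1],hsv[...,2]; ok=(s['z_map']>0)
    def box(k): x0,y0,x1,y1=B[k]; return ok&(uu*1.5>x0)&(uu*1.5<x1)&(vv*1.5>y0)&(vv*1.5<y1)
    print(cam)
    T=P[(H>95)&(H<125)&(S>120)&box('t')]; rect(T,'tray'); rect(T[(T[:,2]>0.027)],'tray rim'); rect(T[(T[:,2]<.012)],'tray floor')
    M=P[(V<60)&box('m')]; M=M[M[:,2]<.012]; rect(M,'mat')
    h=P[((H<8)|(H>172))&(S>150)&box('h')]; h=h[h[:,2]>.02]; c=h.mean(0); d=np.linalg.svd(h-c)[2][0]; d*=-np.sign(d[2]); 
    print('handle c',np.round(c*1e3,1),'dir',d.round(3),'az',np.degrees(np.arctan2(d[1],d[0])),'lean',np.degrees(np.arccos(-d[2])))
    p=P[(S<60)&(V>90)&box('p')]; rect(p[(p[:,2]>.002)&(p[:,2]<.05)],'pan')
    dr=P[(H>5)&(H<22)&(S>150)&box('d')]; D=dr[(dr[:,2]>.08)&(dr[:,2]<.1)]
    f=least_squares(lambda q:np.hypot(D[:,0]-q[0],D[:,1]-q[1])-.056,[*D[:,:2].mean(0)],loss='soft_l1',f_scale=.003); print('drum',f.x*1e3,len(D))
    C=P[(V<60)&box('c')]; C=C[(C[:,2]>.1)&(C[:,2]<.13)]; print('closed',cv2.minEnclosingCircle((C[:,:2]*1000).astype(np.float32)))
    b=((S<50)&(V>170)&box('t')).astype(np.uint8); n,l,st,ce=cv2.connectedComponentsWithStats(b)
    for i in range(1,n): q=P[l==i]; print('ball',st[i,4],np.round(np.median(q,0)*1000,1))
    g=P[ok&(vv*1.5>330)&(vv*1.5<350)&(uu*1.5>350)&(uu*1.5<390)]; print('bench',np.median(g,0)) if cam=='top' else 0
E
```

```text
top
tray 2038 [537.6 -82.4] [224.9 110.5] 77.0 z [-1.   7.1 38.7]
tray rim 313 [533.6 -80.9] [223.6 102.7] 76.9 z [27.8 34.1 43. ]
tray floor 1470 [537.7 -86.9] [209.4 108.2] 76.6 z [-1.3  5.4 11.2]
mat 1704 [ 466.5 -338.5] [149.9 181.8] 16.9 z [-4.2  2.4  9.6]
handle c [ 491.4 -391.9   77.5] dir [-0.192  0.49  -0.851] az 111.3698686196953 lean 31.73008629484592
pan 427 [ 471.5 -338.3] [167.5  76.3] 19.1 z [ 2.2  5.7 32.7]
drum [610.20304276 282.19407154] 200
closed ((444.6402282714844, 291.283447265625), 59.00305938720703)
ball 7 [567.8 -20.9  22.8]
ball 8 [566.5 -63.2  23.3]
ball 7 [541.  -52.7  20.1]
ball 7 [532.4 -10.4  23.1]
ball 8 [514.3 -60.2  22.9]
bench [ 0.38251722  0.0846275  -0.00073215]
side
tray 2769 [535.9 -82. ] [228.4 100.6] 77.1 z [ 4.4  8.3 38.2]
tray rim 466 [536.2 -81.4] [227.1 100.2] 77.1 z [27.2 35.5 39.5]
tray floor 1853 [533.8 -89.1] [212.2  98.2] 76.8 z [ 4.3  7.2 11.1]
mat 3338 [ 465.9 -337. ] [148.9 179.6] 16.8 z [0.8 3.9 7. ]
handle c [ 492.  -399.7   83.1] dir [-0.216  0.49  -0.845] az 113.74580002421827 lean 32.35733689829588
pan 1020 [ 496.7 -329.2] [132.7  72.2] 20.2 z [ 2.8  6.4 33.3]
drum [612.57154449 281.97246728] 266
closed ((448.154052734375, 290.66058349609375), 59.11884307861328)
ball 10 [569.5 -20.5  23.3]
ball 13 [531.9 -10.4  23.5]
ball 14 [540.8 -50.7  23.6]
ball 15 [567.1 -64.4  24.2]
ball 13 [516.  -60.8  24.6]
```

```bash
cat >> h.py <<'E'
def ray(s,px,z):
    """pixel rays cut with plane height z"""
    px=np.atleast_2d(px).astype(float)
    n=cv2.undistortPoints(px.reshape(-1,1,2),s['intrinsics'],np.array([s['k1'],0,0,0,0.])).reshape(-1,2)
    M=R.from_rotvec(np.ravel(s['rvec'])).as_matrix(); d=np.c_[n,np.ones(len(n))]@M; o=-M.T@np.ravel(s['tvec'])
    return o+d*((z-o[2])/d[:,2])[:,None]
def toolR(yaw,tilt=0):
    """yaw: azimuth of scoop x (deg); tilt: lip-up pitch (deg); level -> tool vertical, tool x = scoop x"""
    return R.from_euler('z',yaw,degrees=True)*R.from_euler('y',-tilt,degrees=True)*R.from_euler('x',180,degrees=True)
def go(p,Rt,p0=None,R0=None):
    from workcell import ctrl
    st=ctrl.read_state(); p0=st['eef_pos'] if p0 is None else p0; R0=R.from_quat(st['eef_rot']) if R0 is None else R0
    t=R0.inv().apply(np.array(p)-p0)/.3; w=(R0.inv()*Rt).as_rotvec()/(np.pi/2)
    print('t',t.round(4),'w',w.round(4),'rows>=',int(np.ceil(max(np.linalg.norm(t)*6,np.linalg.norm(w)*90/8.59))))
E
python3 - <<'E'
from h import *
s=load('top')
c=lambda u,v:(330+(u+.5)/6-.5,150+(v+.5)/6-.5)
lip=ray(s,[c(185,240),c(243,382)],.004); back=ray(s,[c(318,183),c(375,325)],.031); print(lip.round(4),back.round(4))
lm,bm=lip[:,:2].mean(0),back[:,:2].mean(0); d=lm-bm; print('len',np.hypot(*d),'yaw',np.degrees(np.arctan2(d[1],d[0])),'centre',(lm+bm)/2, 'w',np.hypot(*(lip[0]-lip[1])[:2]))
top=ray(s,[c(470,193)],.110); print('handle top',top)
from workcell import ctrl
q=np.radians(112); e=np.array([np.cos(q),np.sin(q)])
ctr=(lm+bm)/2; print('grip from pan',ctr-.075*e,'from top',top[0,:2]+.012*e)
go([.25,-.45,.27],toolR(112)); go([*(ctr-.075*e),.20],toolR(112))
E
```

```text
[[ 0.4985 -0.2906  0.004 ]
 [ 0.4198 -0.3185  0.004 ]] [[ 0.5239 -0.3591  0.031 ]
 [ 0.4459 -0.3857  0.031 ]]
len 0.07254909985190726 yaw 110.76682804604663 centre [ 0.4720467  -0.33846479] w 0.08353867945326587
handle top [[ 0.50222484 -0.41745974  0.11      ]]
grip from pan [ 0.50014219 -0.40800358] from top [ 0.49772956 -0.40633353]
t [ 0.4351 -0.5056 -0.1309] w [-8.0000e-04 -8.0000e-04 -1.0848e+00] rows>= 12
t [ 1.2776 -0.434   0.1023] w [-8.0000e-04 -8.0000e-04 -1.0848e+00] rows>= 12
```

drive_tool([
  {"claw": 0, "tx": 0.15, "ty": -0.3, "tz": -0.13, "wx": 0, "wy": 0, "wz": 0},
  {"claw": 0, "tx": 0.435, "ty": -0.505, "tz": -0.13, "wx": 0, "wy": 0, "wz": -1},
  {"claw": 0, "tx": 0.435, "ty": -0.505, "tz": -0.13, "wx": 0, "wy": 0, "wz": -1},
  {"claw": 0, "tx": 0.435, "ty": -0.505, "tz": -0.13, "wx": 0, "wy": 0, "wz": -1},
  {"claw": 0, "tx": 0.435, "ty": -0.505, "tz": -0.13, "wx": 0, "wy": 0, "wz": -1},
  {"claw": 0, "tx": 0.435, "ty": -0.505, "tz": -0.13, "wx": 0, "wy": 0, "wz": -1},
  {"claw": 0, "tx": 0.435, "ty": -0.505, "tz": -0.13, "wx": 0, "wy": 0, "wz": -1},
  {"claw": 0, "tx": 0.435, "ty": -0.505, "tz": -0.13, "wx": 0, "wy": 0, "wz": -1},
  {"claw": 0, "tx": 0.435, "ty": -0.505, "tz": -0.13, "wx": 0, "wy": 0, "wz": -1},
  {"claw": 0, "tx": 0.435, "ty": -0.505, "tz": -0.13, "wx": 0, "wy": 0, "wz": -1},
  {"claw": 0, "tx": 0.435, "ty": -0.505, "tz": -0.13, "wx": 0, "wy": 0, "wz": -1},
  {"claw": 0, "tx": 0.435, "ty": -0.505, "tz": -0.13, "wx": 0, "wy": 0, "wz": -1},
])

```text
clock: 1.3
eef_pos: [0.25, -0.4503, 0.2699]
eef_rot: [0.611, 0.792, 0.0, -0.0]
ft_force: [0.4, 0.8, -0.1]
width: 0.0855
finger_force: 0.0
```

```bash
python3 - <<'E'
from h import *
from workcell import ctrl
st=ctrl.read_state(); print(st['clock'],st['q'].round(3),st['eef_pos'].round(4),st['width'])
go([.499,-.407,.19],toolR(112))
E
```

```text
1.3 [ 1.111  0.049 -0.138  1.724  0.007  1.371  1.228] [ 0.25   -0.4503  0.2699] 0.08546622540459102
t [-0.0713  0.8395  0.2663] w [-0.0001 -0.0005 -0.0811] rows>= 6
```

drive_tool([
  {"claw": 0, "tx": -0.071, "ty": 0.84, "tz": 0.1, "wx": 0, "wy": 0, "wz": -0.081},
  {"claw": 0, "tx": -0.071, "ty": 0.84, "tz": 0.266, "wx": 0, "wy": 0, "wz": -0.081},
  {"claw": 0, "tx": -0.071, "ty": 0.84, "tz": 0.266, "wx": 0, "wy": 0, "wz": -0.081},
  {"claw": 0, "tx": -0.071, "ty": 0.84, "tz": 0.266, "wx": 0, "wy": 0, "wz": -0.081},
  {"claw": 0, "tx": -0.071, "ty": 0.84, "tz": 0.266, "wx": 0, "wy": 0, "wz": -0.081},
  {"claw": 0, "tx": -0.071, "ty": 0.84, "tz": 0.266, "wx": 0, "wy": 0, "wz": -0.081},
  {"claw": 0, "tx": -0.071, "ty": 0.84, "tz": 0.266, "wx": 0, "wy": 0, "wz": -0.081},
  {"claw": 0, "tx": -0.071, "ty": 0.84, "tz": 0.266, "wx": 0, "wy": 0, "wz": -0.081},
])

```text
clock: 2.1
eef_pos: [0.4987, -0.409, 0.1902]
eef_rot: [0.562, 0.827, -0.0, -0.001]
ft_force: [-0.5, -1.0, -0.0]
width: 0.0854
finger_force: 0.0
```

```bash
python3 - <<'E'
from h import *
s=snap('wrist'); save(s,'w1',k=1.5)
P=cloud(s); ok=s['z_map']>0
hsv=cv2.cvtColor(s['pixels'],cv2.COLOR_RGB2HSV).astype(int);H,S=hsv[...,0],hsv[...,1]
h=P[ok&((H<8)|(H>172))&(S>150)]; h=h[(h[:,2]>.02)&(h[:,2]<.13)]
for lo in range(20,120,12):
    q=h[(h[:,2]>lo/1e3)&(h[:,2]<(lo+12)/1e3)]
    if len(q)>5: print(lo,len(q),(q.mean(0)*1e3).round(1),(np.median(q,0)*1e3).round(1))
go([.499,-.407,.071],toolR(112))
E
```

```text
20 11 [ 487.9 -371.8   30.6] [ 494.2 -372.6   31.4]
32 139 [ 483.2 -369.6   38.1] [ 483.  -369.4   38.4]
44 158 [ 485.3 -376.    50.2] [ 485.2 -375.9   50.3]
56 175 [ 487.8 -382.5   62.1] [ 487.8 -382.4   62.1]
68 201 [ 490.2 -389.    74.2] [ 490.2 -388.9   74. ]
80 213 [ 492.6 -395.6   86.2] [ 492.5 -395.4   86.2]
92 223 [ 495.4 -401.7   98.1] [ 495.4 -401.6   98.3]
104 762 [ 554.3 -399.5  110.6] [ 503.1 -408.8  110.7]
116 557 [ 686.7 -367.3  119.6] [ 686.5 -367.3  119.8]
t [0.0075 0.0061 0.3994] w [-0.0005  0.0002 -0.0048] rows>= 3
```

View pics/w1.png

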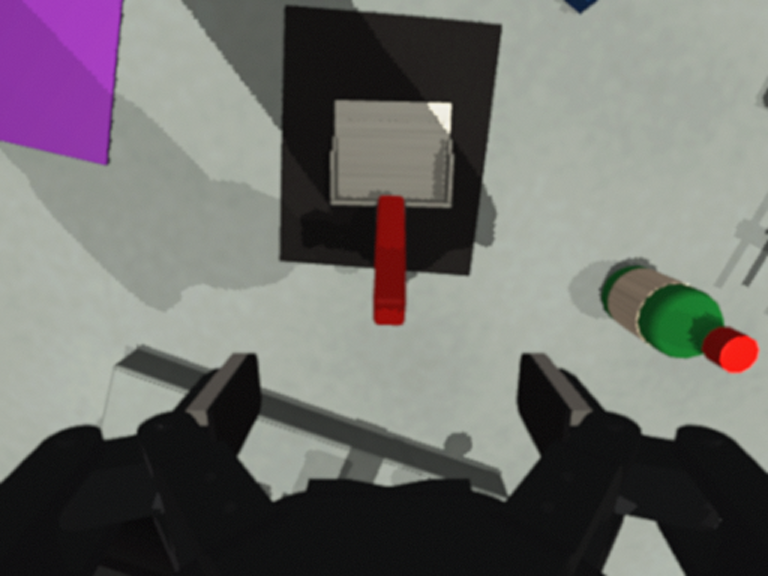

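The wrist view shows the handle at column ~390, midway between the pads (258 and 518), and parallel to the scoop axis. I'll descend and grip.

drive_tool([
  {"claw": 0, "tx": 0, "ty": 0, "tz": 0.15, "wz": 0.005},
  {"claw": 0, "tx": 0, "ty": 0, "tz": 0.3, "wz": 0.005},
  {"claw": 0, "tx": 0, "ty": 0, "tz": 0.398, "wz": 0.005},
  {"claw": 0, "tx": 0, "ty": 0, "tz": 0.398, "wz": 0.005},
  {"claw": 1, "tx": 0, "ty": 0, "tz": 0.398, "wz": 0.005},
  {"claw": 1, "tx": 0, "ty": 0, "tz": 0.398, "wz": 0.005},
  {"claw": 1, "tx": 0, "ty": 0, "tz": 0.398, "wz": 0.005},
  {"claw": 1, "tx": 0, "ty": 0, "tz": 0.398, "wz": 0.005},
  {"claw": 1, "tx": 0, "ty": 0, "tz": 0.398, "wz": 0.005},
  {"claw": 1, "tx": 0, "ty": 0, "tz": 0.398, "wz": 0.005},
  {"claw": 1, "tx": 0, "ty": 0, "tz": 0.398, "wz": 0.005},
  {"claw": 1, "tx": 0, "ty": 0, "tz": 0.398, "wz": 0.005},
], grip_force=110)

```text
$.series[0]: bad value
```

drive_tool([
  {"claw": 0, "tx": 0, "ty": 0, "tz": 0.15, "wx": 0, "wy": 0, "wz": 0.005},
  {"claw": 0, "tx": 0, "ty": 0, "tz": 0.3, "wx": 0, "wy": 0, "wz": 0.005},
  {"claw": 0, "tx": 0, "ty": 0, "tz": 0.398, "wx": 0, "wy": 0, "wz": 0.005},
  {"claw": 0, "tx": 0, "ty": 0, "tz": 0.398, "wx": 0, "wy": 0, "wz": 0.005},
  {"claw": 1, "tx": 0, "ty": 0, "tz": 0.398, "wx": 0, "wy": 0, "wz": 0.005},
  {"claw": 1, "tx": 0, "ty": 0, "tz": 0.398, "wx": 0, "wy": 0, "wz": 0.005},
  {"claw": 1, "tx": 0, "ty": 0, "tz": 0.398, "wx": 0, "wy": 0, "wz": 0.005},
  {"claw": 1, "tx": 0, "ty": 0, "tz": 0.398, "wx": 0, "wy": 0, "wz": 0.005},
  {"claw": 1, "tx": 0, "ty": 0, "tz": 0.398, "wx": 0, "wy": 0, "wz": 0.005},
  {"claw": 1, "tx": 0, "ty": 0, "tz": 0.398, "wx": 0, "wy": 0, "wz": 0.005},
  {"claw": 1, "tx": 0, "ty": 0, "tz": 0.398, "wx": 0, "wy": 0, "wz": 0.005},
  {"claw": 1, "tx": 0, "ty": 0, "tz": 0.398, "wx": 0, "wy": 0, "wz": 0.005},
], grip_force=110)

```text
clock: 3.35
eef_pos: [0.5001, -0.4092, 0.0723]
eef_rot: [0.565, 0.825, -0.0, 0.001]
ft_force: [-1.0, 0.1, 6.3]
width: 0.0168
finger_force: 107.1
```

drive_tool([
  {"claw": 1, "tx": 0, "ty": 0, "tz": -0.05, "wx": 0, "wy": 0, "wz": 0},
  {"claw": 1, "tx": 0, "ty": 0, "tz": -0.15, "wx": 0, "wy": 0, "wz": 0},
  {"claw": 1, "tx": 0, "ty": 0, "tz": -0.3, "wx": 0, "wy": 0, "wz": 0},
  {"claw": 1, "tx": 0, "ty": 0, "tz": -0.4, "wx": 0, "wy": 0, "wz": 0},
  {"claw": 1, "tx": 0, "ty": 0, "tz": -0.4, "wx": 0, "wy": 0, "wz": 0},
  {"claw": 1, "tx": 0, "ty": 0, "tz": -0.4, "wx": 0, "wy": 0, "wz": 0},
])

```text
clock: 3.95
eef_pos: [0.4996, -0.4086, 0.1919]
eef_rot: [0.565, 0.825, -0.0, 0.0]
ft_force: [-0.6, 0.5, -2.0]
width: 0.0169
finger_force: 107.7
```

```bash
python3 - <<'E'
from h import *
from workcell import ctrl
st=ctrl.read_state(); s=snap('wrist'); save(s,'w2',k=1.5)
P=cloud(s); ok=s['z_map']>0
Rt=R.from_quat(st['eef_rot']); L=Rt.inv().apply((P-st['eef_pos']).reshape(-1,3)).reshape(P.shape)*1e3 # tool frame mm
hsv=cv2.cvtColor(s['pixels'],cv2.COLOR_RGB2HSV).astype(int)
m=ok&(abs(L[...,0]-75)<60)&(abs(L[...,1])<60)&(L[...,2]>20)&(L[...,2]<90)&(hsv[...,1]<90)&(hsv[...,2]>60)
Q=L[m]; fl=Q[(Q[:,2]>50)]
A=np.c_[fl[:,0],fl[:,1],np.ones(len(fl))]; c=np.linalg.lstsq(A,fl[:,2],rcond=None)[0]
print('floor z',c,'tilt deg',np.degrees(c[:2])); print(len(fl),np.percentile(fl[:,0],[0.5,5,50,95,99.5]).round(1),np.percentile(fl[:,1],[0.5,5,50,95,99.5]).round(1))
r=cv2.minAreaRect(Q[:,:2].astype(np.float32));print(r)
print(st['eef_pos'],st['ft_force'],st['torque'],st['width'])
E
```

```text
floor z [3.92675497e-02 5.14609565e-04 6.34996188e+01] tilt deg [2.24986487 0.02948496]
12483 [ 42.7  45.3  77.5 107.1 109.8] [-41.2 -38.7  -0.9  37.   39.4]
((75.65208435058594, -0.8360633850097656), (70.23379516601562, 82.31006622314453), 0.012641106732189655)
[ 0.49960127 -0.40856338  0.19193671] [-0.63807394  0.49421558 -2.03255653] [-0.09485338 -0.00447409 -0.01052608] 0.01687906645764516
```

View pics/w2.png

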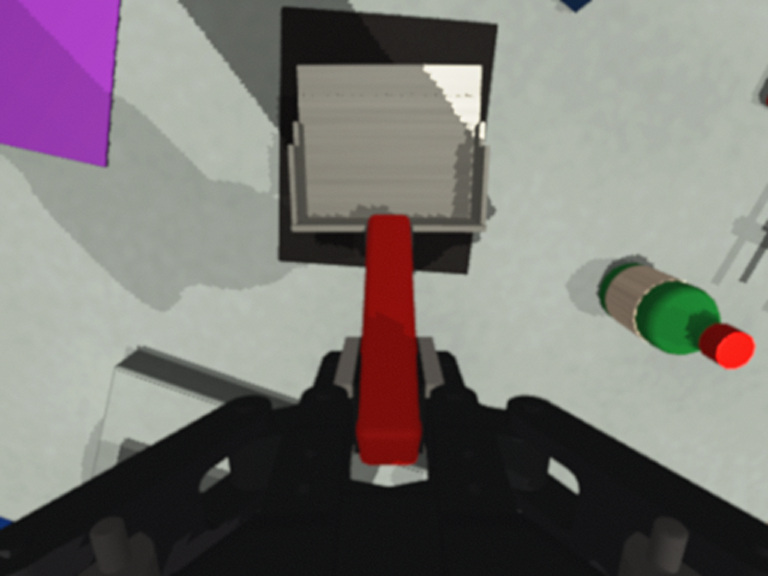

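```bash
python3 - <<'E'
from h import *
go([.5066,-.2087,.20],toolR(77))
E
```

```text
t [ 0.6109  0.2642 -0.0312] w [-0.0006 -0.0005  0.3802] rows>= 4
```

drive_tool([
  {"claw": 1, "tx": 0.1, "ty": 0.04, "tz": -0.03, "wx": 0, "wy": 0, "wz": 0.08},
  {"claw": 1, "tx": 0.25, "ty": 0.11, "tz": -0.03, "wx": 0, "wy": 0, "wz": 0.16},
  {"claw": 1, "tx": 0.4, "ty": 0.18, "tz": -0.03, "wx": 0, "wy": 0, "wz": 0.25},
  {"claw": 1, "tx": 0.54, "ty": 0.23, "tz": -0.03, "wx": 0, "wy": 0, "wz": 0.33},
  {"claw": 1, "tx": 0.611, "ty": 0.264, "tz": -0.03, "wx": 0, "wy": 0, "wz": 0.38},
  {"claw": 1, "tx": 0.611, "ty": 0.264, "tz": -0.03, "wx": 0, "wy": 0, "wz": 0.38},
  {"claw": 1, "tx": 0.611, "ty": 0.264, "tz": -0.03, "wx": 0, "wy": 0, "wz": 0.38},
  {"claw": 1, "tx": 0.611, "ty": 0.264, "tz": -0.03, "wx": 0, "wy": 0, "wz": 0.38},
])

```text
clock: 4.8
eef_pos: [0.5063, -0.2102, 0.1992]
eef_rot: [0.783, 0.622, -0.001, -0.001]
ft_force: [0.4, -0.8, -2.2]
width: 0.0165
finger_force: 107.7
```

```bash
python3 - <<'E'
from h import *
from workcell import ctrl
st=ctrl.read_state(); s=snap('wrist'); save(s,'w3',k=1.5)
P=cloud(s); ok=s['z_map']>0
hsv=cv2.cvtColor(s['pixels'],cv2.COLOR_RGB2HSV).astype(int);H,S=hsv[...,0],hsv[...,1]
T=P[ok&(H>95)&(H<125)&(S>120)&(P[...,2]<.05)]
rim=T[T[:,2]>.033]; fl=T[T[:,2]<.012]
print('rim',cv2.minAreaRect((rim[:,:2]*1e3).astype(np.float32)),np.median(rim[:,2]),'floor z',np.median(fl[:,2]))
# side walls: fit lines in tray frame
O=np.array([.5408,-.0607]);a=np.array([np.cos(np.radians(77)),np.sin(np.radians(77))]);n=np.array([-a[1],a[0]])
X=(rim[:,:2]-O)@a*1e3;Y=(rim[:,:2]-O)@n*1e3
for sg in (1,-1):
    k=(Y*sg>38)&(X<60); print(sg,k.sum(),X[k].min(),X[k].max(),np.polyfit(X[k],Y[k],1),Y[k].min(),Y[k].max())
print('Xrange',np.percentile(X,[.5,99.5]),'floor X',np.percentile((fl[:,:2]-O)@a*1e3,[1,99]),'Y',np.percentile((fl[:,:2]-O)@n*1e3,[.5,99.5]))
e=st['eef_pos'];print(e,((e[:2]-O)@a*1e3,(e[:2]-O)@n*1e3))
E
```

```text
rim ((526.446533203125, -119.07245635986328), (149.46347045898438, 99.40911102294922), 77.07523345947266) 0.03579188166993663 floor z 0.005948696777581776
1 178 -134.8996158126257 14.565644078466276 [7.50835022e-04 4.85890370e+01] 46.81328599731683 50.62779588819103
-1 176 -134.7739648933571 14.047307011209618 [ 3.81799101e-03 -4.66891767e+01] -48.794001952746555 -44.49343588519124
Xrange [-134.78774742   14.05621822] floor X [-17.36807358  23.36955357] Y [-45.36873742  47.23143802]
[ 0.506296   -0.21017814  0.1991611 ] (np.float64(-153.40873659148656), np.float64(-0.00559868781086631))
```

View pics/w3.png

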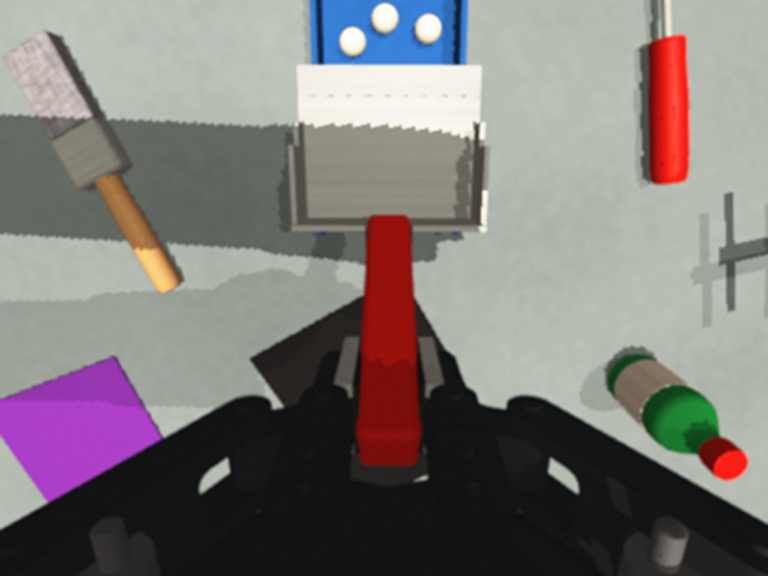

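drive_tool([
  {"claw": 1, "tx": 0, "ty": 0, "tz": 0.1, "wx": 0, "wy": 0, "wz": 0},
  {"claw": 1, "tx": 0, "ty": 0, "tz": 0.22, "wx": 0, "wy": 0, "wz": 0},
  {"claw": 1, "tx": 0, "ty": 0, "tz": 0.32, "wx": 0, "wy": 0, "wz": 0},
  {"claw": 1, "tx": 0, "ty": 0, "tz": 0.38, "wx": 0, "wy": 0, "wz": 0},
  {"claw": 1, "tx": 0, "ty": 0, "tz": 0.402, "wx": 0, "wy": 0, "wz": 0},
  {"claw": 1, "tx": 0, "ty": 0, "tz": 0.402, "wx": 0, "wy": 0, "wz": 0},
  {"claw": 1, "tx": 0, "ty": 0, "tz": 0.402, "wx": 0, "wy": 0, "wz": 0},
])

```text
clock: 5.55
eef_pos: [0.5076, -0.2097, 0.0804]
eef_rot: [0.783, 0.622, 0.0, 0.0]
ft_force: [-0.7, -0.1, -1.9]
width: 0.0168
finger_force: 107.5
```

drive_tool([
  {"claw": 1, "tx": 0, "ty": 0, "tz": 0.005, "wx": 0, "wy": 0, "wz": 0},
  {"claw": 1, "tx": 0, "ty": 0, "tz": 0.007, "wx": 0, "wy": 0, "wz": 0},
  {"claw": 1, "tx": 0, "ty": 0, "tz": 0.007, "wx": 0, "wy": 0, "wz": 0},
])

```text
clock: 5.85
eef_pos: [0.5073, -0.2091, 0.0779]
eef_rot: [0.783, 0.623, 0.0, 0.0]
ft_force: [-0.2, 0.2, -1.9]
width: 0.0166
finger_force: 107.6
```

drive_tool([
  {"claw": 1, "tx": 0, "ty": 0, "tz": 0.005, "wx": 0, "wy": 0, "wz": 0},
  {"claw": 1, "tx": 0, "ty": 0, "tz": 0.007, "wx": 0, "wy": 0, "wz": 0},
  {"claw": 1, "tx": 0, "ty": 0, "tz": 0.007, "wx": 0, "wy": 0, "wz": 0},
])

```text
clock: 6.15
eef_pos: [0.507, -0.2091, 0.0754]
eef_rot: [0.783, 0.623, -0.0, 0.0]
ft_force: [-0.7, 0.8, -0.0]
width: 0.0167
finger_force: 108.2
```

drive_tool([
  {"claw": 1, "tx": 0, "ty": 0, "tz": 0.003, "wx": 0, "wy": 0, "wz": 0},
  {"claw": 1, "tx": 0, "ty": 0, "tz": 0.003, "wx": 0, "wy": 0, "wz": 0},
])

```text
clock: 6.35
eef_pos: [0.5071, -0.2094, 0.0753]
eef_rot: [0.783, 0.622, -0.0, 0.0]
ft_force: [-4.1, 0.2, 7.9]
width: 0.0165
finger_force: 109.4
```

drive_tool([
  {"claw": 1, "tx": 0.01, "ty": 0, "tz": -0.002, "wx": 0, "wy": 0, "wz": 0},
  {"claw": 1, "tx": 0.03, "ty": 0, "tz": -0.002, "wx": 0, "wy": 0, "wz": 0},
  {"claw": 1, "tx": 0.05, "ty": 0, "tz": -0.002, "wx": 0, "wy": 0, "wz": 0},
  {"claw": 1, "tx": 0.07, "ty": 0, "tz": -0.002, "wx": 0, "wy": 0, "wz": 0},
  {"claw": 1, "tx": 0.09, "ty": 0, "tz": -0.002, "wx": 0, "wy": 0, "wz": 0},
  {"claw": 1, "tx": 0.11, "ty": 0, "tz": -0.002, "wx": 0, "wy": 0, "wz": 0},
  {"claw": 1, "tx": 0.13, "ty": 0, "tz": -0.002, "wx": 0, "wy": 0, "wz": 0},
  {"claw": 1, "tx": 0.15, "ty": 0, "tz": -0.002, "wx": 0, "wy": 0, "wz": 0},
  {"claw": 1, "tx": 0.17, "ty": 0, "tz": -0.002, "wx": 0, "wy": 0, "wz": 0},
  {"claw": 1, "tx": 0.19, "ty": 0, "tz": -0.002, "wx": 0, "wy": 0, "wz": 0},
  {"claw": 1, "tx": 0.21, "ty": 0, "tz": -0.002, "wx": 0, "wy": 0, "wz": 0},
  {"claw": 1, "tx": 0.22, "ty": 0, "tz": -0.002, "wx": 0, "wy": 0, "wz": 0},
])

```text
clock: 7.55
eef_pos: [0.5224, -0.1442, 0.0754]
eef_rot: [0.782, 0.623, 0.0, 0.0]
ft_force: [-1.7, -4.0, 5.7]
width: 0.0166
finger_force: 108.5
```

drive_tool([
  {"claw": 1, "tx": 0.02, "ty": 0, "tz": 0, "wx": 0, "wy": 0, "wz": 0},
  {"claw": 1, "tx": 0.04, "ty": 0, "tz": 0, "wx": 0, "wy": 0, "wz": 0},
  {"claw": 1, "tx": 0.06, "ty": 0, "tz": 0, "wx": 0, "wy": 0, "wz": 0},
  {"claw": 1, "tx": 0.08, "ty": 0, "tz": 0, "wx": 0, "wy": 0, "wz": 0},
  {"claw": 1, "tx": 0.1, "ty": 0, "tz": 0, "wx": 0, "wy": 0, "wz": 0},
  {"claw": 1, "tx": 0.115, "ty": 0, "tz": 0, "wx": 0, "wy": 0, "wz": 0},
  {"claw": 1, "tx": 0.13, "ty": 0, "tz": 0, "wx": 0, "wy": 0, "wz": 0},
  {"claw": 1, "tx": 0.14, "ty": 0, "tz": 0, "wx": 0, "wy": 0, "wz": 0},
  {"claw": 1, "tx": 0.14, "ty": 0, "tz": 0, "wx": 0, "wy": 0, "wz": 0},
])

```text
clock: 8.45
eef_pos: [0.5318, -0.1032, 0.0754]
eef_rot: [0.782, 0.623, 0.0, 0.0]
ft_force: [0.3, -1.2, 4.8]
width: 0.017
finger_force: 108.7
```

```bash
cat > balls.py <<'E'
from h import *
from workcell import ctrl
import sys
st=ctrl.read_state(); s=snap('wrist'); save(s,sys.argv[1],(150,0,400,260),2.3)
O=np.array([.5408,-.0607]);a=np.array([np.cos(np.radians(77)),np.sin(np.radians(77))]);n=np.array([-a[1],a[0]])
e=st['eef_pos'];print(st['clock'],e.round(4),'tray',((e[:2]-O)@a*1e3).round(1),((e[:2]-O)@n*1e3).round(1),'lip X',((e[:2]-O)@a*1e3+110.5).round(1),st['ft_force'].round(1))
E
python3 balls.py w4
```

```text
8.45 [ 0.5318 -0.1032  0.0754] tray -43.4 -0.8 lip X 67.1 [ 0.3 -1.2  4.8]
```

View pics/w4.png

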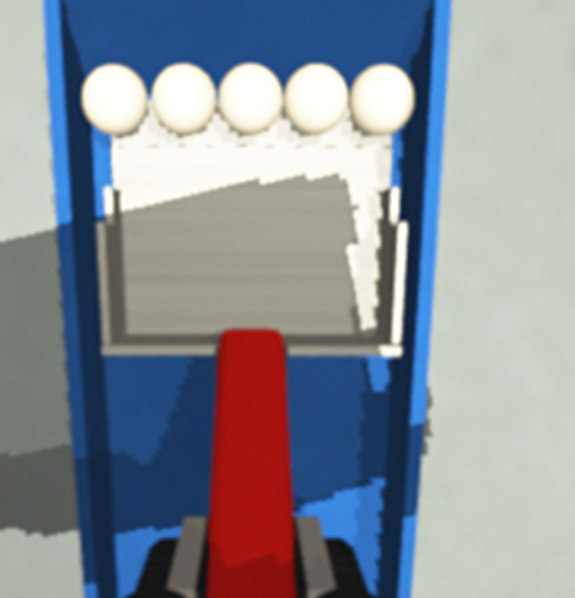

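All five balls stand in a row at the lip against the ramp (crop row ~98, columns 115 to 382). Next I compute the tilt-back lift that follows the ramp.

```bash
python3 - <<'E'
import numpy as np
l=np.array([110.5,69.5]) # lip in tool x,z(down) 
L0=np.array([67.1,6.0])  # lip tray x, z
for th in [0,2,4,6,8,10,12,14,16,18,20,22,24,25]:
    t=np.radians(th); z=max(6.3,6.8+70*np.sin(t)); x=69.2+.577*(z-6.3)
    if th==25: z=70
    # tool frame rotated lip-up by t about tool y: R_y(t) on (x,z)
    r=np.array([l[0]*np.cos(t)+l[1]*np.sin(t), -l[0]*np.sin(t)+l[1]*np.cos(t)])
    d=np.array([x-L0[0], -(z-L0[1])])  # lip displacement in tool axes (x fwd, z down)
    p=l+d-r
    print(th,'tx %.4f tz %.4f wy %.4f'%(*(p/300),th/90), 'lip',round(x,1),round(z,1))
E
```

```text
0 tx 0.0080 tz -0.0027 wy 0.0000 lip 69.5 6.8
2 tx 0.0048 tz 0.0022 wy 0.0222 lip 70.9 9.2
4 tx 0.0021 tz 0.0073 wy 0.0444 lip 72.3 11.7
6 tx -0.0002 tz 0.0127 wy 0.0667 lip 73.7 14.1
8 tx -0.0020 tz 0.0184 wy 0.0889 lip 75.1 16.5
10 tx -0.0033 tz 0.0243 wy 0.1111 lip 76.5 19.0
12 tx -0.0042 tz 0.0305 wy 0.1333 lip 77.9 21.4
14 tx -0.0046 tz 0.0369 wy 0.1556 lip 79.3 23.7
16 tx -0.0045 tz 0.0435 wy 0.1778 lip 80.6 26.1
18 tx -0.0040 tz 0.0504 wy 0.2000 lip 82.0 28.4
20 tx -0.0030 tz 0.0575 wy 0.2222 lip 83.3 30.7
22 tx -0.0016 tz 0.0648 wy 0.2444 lip 84.6 33.0
24 tx 0.0003 tz 0.0723 wy 0.2667 lip 85.9 35.3
25 tx 0.0015 tz -0.0360 wy 0.2778 lip 86.6 70
```

drive_tool([
  {"claw": 1, "tx": 0.004, "ty": 0, "tz": -0.001, "wx": 0, "wy": 0, "wz": 0},
  {"claw": 1, "tx": 0.007, "ty": 0, "tz": -0.002, "wx": 0, "wy": 0, "wz": 0},
  {"claw": 1, "tx": 0.004, "ty": 0, "tz": 0.0, "wx": 0, "wy": 0.022, "wz": 0},
  {"claw": 1, "tx": 0.001, "ty": 0, "tz": 0.005, "wx": 0, "wy": 0.044, "wz": 0},
  {"claw": 1, "tx": -0.001, "ty": 0, "tz": 0.01, "wx": 0, "wy": 0.067, "wz": 0},
  {"claw": 1, "tx": -0.003, "ty": 0, "tz": 0.016, "wx": 0, "wy": 0.089, "wz": 0},
  {"claw": 1, "tx": -0.003, "ty": 0, "tz": 0.016, "wx": 0, "wy": 0.089, "wz": 0},
])

```text
clock: 9.2
eef_pos: [0.53, -0.105, 0.0691]
eef_rot: [0.781, 0.62, 0.054, -0.045]
ft_force: [-0.7, -0.2, -1.5]
width: 0.0165
finger_force: 107.7
```

```bash
python3 - <<'E'
import numpy as np
tab={8:(-.003,.016),11:(-.0045,.0245),14:(-.0055,.034),17:(-.005,.044),20:(-.004,.0545),22:(-.003,.062),25:(-.003,.03),26:(-.003,-.1),27:(-.003,-.6)}
t=np.radians(8); 
for th,(x,z) in tab.items():
    dx,dz=x+.003,z-.016   # inverse R_y(t): tool axes at 8deg
    print(th,'tx %.4f tz %.4f wy %.4f'%(dx*np.cos(t)-dz*np.sin(t), dx*np.sin(t)+dz*np.cos(t),(th-8)/90))
E
python3 balls.py w5
```

```text
8 tx 0.0000 tz 0.0000 wy 0.0000
11 tx -0.0027 tz 0.0082 wy 0.0333
14 tx -0.0050 tz 0.0175 wy 0.0667
17 tx -0.0059 tz 0.0274 wy 0.1000
20 tx -0.0063 tz 0.0380 wy 0.1333
22 tx -0.0064 tz 0.0456 wy 0.1556
25 tx -0.0019 tz 0.0139 wy 0.1889
26 tx 0.0161 tz -0.1149 wy 0.2000
27 tx 0.0857 tz -0.6100 wy 0.2111
9.2 [ 0.53   -0.105   0.0691] tray -45.6 0.5 lip X 64.9 [-0.7 -0.2 -1.5]
```

View pics/w5.png

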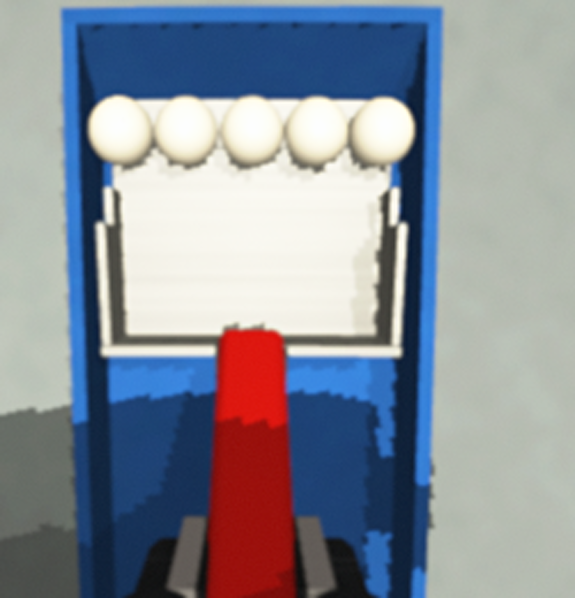

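All five balls are on the pan behind the lip (row ~130, lip at ~100). I'll keep tilting.

drive_tool([
  {"claw": 1, "tx": -0.003, "ty": 0, "tz": 0.008, "wx": 0, "wy": 0.033, "wz": 0},
  {"claw": 1, "tx": -0.005, "ty": 0, "tz": 0.017, "wx": 0, "wy": 0.067, "wz": 0},
  {"claw": 1, "tx": -0.006, "ty": 0, "tz": 0.026, "wx": 0, "wy": 0.1, "wz": 0},
  {"claw": 1, "tx": -0.006, "ty": 0, "tz": 0.036, "wx": 0, "wy": 0.133, "wz": 0},
  {"claw": 1, "tx": -0.006, "ty": 0, "tz": 0.044, "wx": 0, "wy": 0.156, "wz": 0},
  {"claw": 1, "tx": -0.006, "ty": 0, "tz": 0.044, "wx": 0, "wy": 0.156, "wz": 0},
  {"claw": 1, "tx": -0.006, "ty": 0, "tz": 0.044, "wx": 0, "wy": 0.156, "wz": 0},
  {"claw": 1, "tx": -0.006, "ty": 0, "tz": 0.044, "wx": 0, "wy": 0.156, "wz": 0},
  {"claw": 1, "tx": -0.006, "ty": 0, "tz": 0.044, "wx": 0, "wy": 0.156, "wz": 0},
  {"claw": 1, "tx": -0.006, "ty": 0, "tz": 0.044, "wx": 0, "wy": 0.156, "wz": 0},
])

```text
clock: 10.25
eef_pos: [0.5313, -0.1042, 0.0572]
eef_rot: [0.768, 0.612, 0.15, -0.119]
ft_force: [0.4, -0.6, -2.7]
width: 0.0166
finger_force: 107.7
```

```bash
python3 balls.py w6
```

```text
10.25 [ 0.5313 -0.1042  0.0572] tray -44.5 -0.5 lip X 66.0 [ 0.4 -0.6 -2.7]
```

View pics/w6.png

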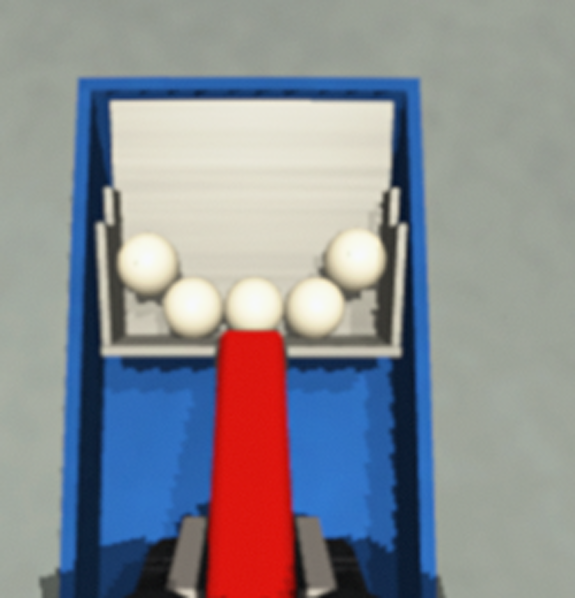

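drive_tool([
  {"claw": 1, "tx": 0.01, "ty": 0, "tz": -0.025, "wx": 0, "wy": 0, "wz": 0},
  {"claw": 1, "tx": 0.035, "ty": 0, "tz": -0.087, "wx": 0, "wy": 0, "wz": 0},
  {"claw": 1, "tx": 0.075, "ty": 0, "tz": -0.186, "wx": 0, "wy": 0, "wz": 0},
  {"claw": 1, "tx": 0.12, "ty": 0, "tz": -0.297, "wx": 0, "wy": 0, "wz": 0},
  {"claw": 1, "tx": 0.16, "ty": 0, "tz": -0.396, "wx": 0, "wy": 0, "wz": 0},
  {"claw": 1, "tx": 0.19, "ty": 0, "tz": -0.47, "wx": 0, "wy": 0, "wz": 0},
  {"claw": 1, "tx": 0.2, "ty": 0, "tz": -0.495, "wx": 0, "wy": 0, "wz": 0},
  {"claw": 1, "tx": 0.2, "ty": 0, "tz": -0.495, "wx": 0, "wy": 0, "wz": 0},
])

```text
clock: 11.1
eef_pos: [0.5316, -0.1049, 0.2181]
eef_rot: [0.768, 0.611, 0.15, -0.118]
ft_force: [0.2, -0.4, -2.8]
width: 0.0168
finger_force: 107.8
```

```bash
cat >> h.py <<'E'
def lipp(L,yaw,tilt):
    Rt=toolR(yaw,tilt); return np.array(L)-Rt.apply([.1105,-.0008,.0695]),Rt
E
python3 - <<'E'
from h import *
from workcell import ctrl
st=ctrl.read_state();Rt=R.from_quat(st['eef_rot']);print(st['eef_pos'],Rt.apply([.1105,-.0008,.0695])+st['eef_pos'],st['q'].round(2))
C=np.array([.6115,.282]);e=np.array([np.cos(np.radians(107)),np.sin(np.radians(107))])
p,Q=lipp([*(C-.025*e),.17],107,22); print(p); go(p,Q)
E
```

```text
[ 0.53155033 -0.10492392  0.21807284] [0.55969279 0.02044923 0.19503558] [ 0.75  0.19 -0.44  1.74 -0.31  1.28  0.19]
[0.65714088 0.13545166 0.19304525]
t [0.7797 0.2277 0.4056] w [ 1.260e-01  3.000e-04 -3.084e-01] rows>= 6
```

drive_tool([
  {"claw": 1, "tx": 0.039, "ty": 0.011, "tz": 0.02, "wx": 0.006, "wy": 0, "wz": -0.015},
  {"claw": 1, "tx": 0.117, "ty": 0.034, "tz": 0.061, "wx": 0.019, "wy": 0, "wz": -0.046},
  {"claw": 1, "tx": 0.218, "ty": 0.064, "tz": 0.114, "wx": 0.035, "wy": 0, "wz": -0.086},
  {"claw": 1, "tx": 0.327, "ty": 0.096, "tz": 0.17, "wx": 0.053, "wy": 0, "wz": -0.13},
  {"claw": 1, "tx": 0.437, "ty": 0.128, "tz": 0.227, "wx": 0.071, "wy": 0, "wz": -0.173},
  {"claw": 1, "tx": 0.546, "ty": 0.159, "tz": 0.284, "wx": 0.088, "wy": 0, "wz": -0.216},
  {"claw": 1, "tx": 0.639, "ty": 0.187, "tz": 0.333, "wx": 0.103, "wy": 0, "wz": -0.253},
  {"claw": 1, "tx": 0.717, "ty": 0.209, "tz": 0.373, "wx": 0.116, "wy": 0, "wz": -0.284},
  {"claw": 1, "tx": 0.764, "ty": 0.223, "tz": 0.397, "wx": 0.123, "wy": 0, "wz": -0.302},
  {"claw": 1, "tx": 0.78, "ty": 0.228, "tz": 0.406, "wx": 0.126, "wy": 0, "wz": -0.308},
  {"claw": 1, "tx": 0.78, "ty": 0.228, "tz": 0.406, "wx": 0.126, "wy": 0, "wz": -0.308},
  {"claw": 1, "tx": 0.78, "ty": 0.228, "tz": 0.406, "wx": 0.126, "wy": 0, "wz": -0.308},
])

```text
clock: 12.3
eef_pos: [0.6565, 0.1348, 0.1912]
eef_rot: [0.585, 0.788, 0.113, -0.155]
ft_force: [-0.1, -0.0, -2.8]
width: 0.0168
finger_force: 107.7
```

```bash
python3 - <<'E'
from h import *
from workcell import ctrl
st=ctrl.read_state();Rt=R.from_quat(st['eef_rot']);L=Rt.apply([.1105,-.0008,.0695])+st['eef_pos'];print(st['clock'],st['eef_pos'],'lip',L,Rt.as_euler('ZYX',degrees=True),st['q'].round(2),st['ft_force'])
# check scoop and drum in the wrist + top depth
s=snap('top');P=cloud(s);hsv=cv2.cvtColor(s['pixels'],cv2.COLOR_RGB2HSV).astype(int);H,S,V=[hsv[...,i] for i in range(3)]
ok=s['z_map']>0
for n,x,y,m in(('drum',.611,.282,(H>5)&(H<22)&(S>150)),):
    k=ok&m&(np.hypot(P[...,0]-x,P[...,1]-y)<.08)&(P[...,2]>.08)&(P[...,2]<.1);D=P[k];print(n,D[:,:2].min(0),D[:,:2].max(0))
k=ok&(S<50)&(V>170)&(np.hypot(P[...,0]-.59,P[...,1]-.22)<.1)&(P[...,2]>.1)
print('white pts over pan',k.sum())
w=snap('wrist');Pw=cloud(w);hw=cv2.cvtColor(w['pixels'],cv2.COLOR_RGB2HSV).astype(int)
k=(w['z_map']>0)&(hw[...,0]>5)&(hw[...,0]<22)&(hw[...,1]>150)&(np.hypot(Pw[...,0]-.611,Pw[...,1]-.282)<.08)&(Pw[...,2]>.083)&(Pw[...,2]<.098);D=Pw[k]
from scipy.optimize import least_squares
if len(D)>20: print('drum wrist',least_squares(lambda q:np.hypot(D[:,0]-q[0],D[:,1]-q[1])-.056,[.611,.282],loss='soft_l1',f_scale=.003).x,len(D))
C=np.array([.6115,.282]);e=np.array([np.cos(np.radians(107)),np.sin(np.radians(107))])
for z,t in((.15,12),(.13,0),(.115,-10),(.105,-20),(.102,-32),(.10,-45),(.10,-58)):
    print(t,end=' ');go(*lipp([*(C-.025*e),z],107,t))
E
```

```text
12.3 [0.65645067 0.13479727 0.19119573] lip [0.6182772  0.25751632 0.16830555] [ 106.81939666  -22.06788171 -179.80956257] [ 0.34  0.53 -0.59  1.39 -0.1   1.34  0.13] [-0.14204136 -0.02808698 -2.78375995]
drum [0.55263449 0.22418018] [0.66892664 0.34000751]
white pts over pan 393
drum wrist [0.61202022 0.28093981] 851
12 t [ 0.0255  0.0025 -0.001 ] w [-0.0008 -0.1115 -0.0021] rows>= 2
0 t [0.0683 0.0023 0.0002] w [-0.001  -0.2449 -0.002 ] rows>= 3
-10 t [0.1147 0.0022 0.0077] w [-0.0012 -0.356  -0.0019] rows>= 4
-20 t [0.1731 0.002  0.0116] w [-0.0014 -0.4671 -0.0018] rows>= 5
-32 t [0.259  0.0017 0.0054] w [-0.0016 -0.6004 -0.0017] rows>= 7
-45 t [0.3549 0.0014 0.0163] w [-0.0018 -0.7449 -0.0016] rows>= 8
-58 t [0.4498 0.0011 0.0429] w [-0.002  -0.8893 -0.0014] rows>= 10
```

drive_tool([
  {"claw": 1, "tx": 0.012, "ty": 0.002, "tz": 0, "wx": 0, "wy": -0.055, "wz": 0},
  {"claw": 1, "tx": 0.025, "ty": 0.002, "tz": 0, "wx": 0, "wy": -0.11, "wz": 0},
  {"claw": 1, "tx": 0.046, "ty": 0.002, "tz": 0, "wx": 0, "wy": -0.18, "wz": 0},
  {"claw": 1, "tx": 0.068, "ty": 0.002, "tz": 0, "wx": 0, "wy": -0.245, "wz": 0},
  {"claw": 1, "tx": 0.09, "ty": 0.002, "tz": 0.004, "wx": 0, "wy": -0.3, "wz": 0},
  {"claw": 1, "tx": 0.115, "ty": 0.002, "tz": 0.008, "wx": 0, "wy": -0.356, "wz": 0},
  {"claw": 1, "tx": 0.143, "ty": 0.002, "tz": 0.01, "wx": 0, "wy": -0.41, "wz": 0},
  {"claw": 1, "tx": 0.173, "ty": 0.002, "tz": 0.012, "wx": 0, "wy": -0.467, "wz": 0},
  {"claw": 1, "tx": 0.216, "ty": 0.002, "tz": 0.009, "wx": 0, "wy": -0.534, "wz": 0},
  {"claw": 1, "tx": 0.259, "ty": 0.002, "tz": 0.005, "wx": 0, "wy": -0.6, "wz": 0},
  {"claw": 1, "tx": 0.307, "ty": 0.002, "tz": 0.011, "wx": 0, "wy": -0.672, "wz": 0},
  {"claw": 1, "tx": 0.355, "ty": 0.002, "tz": 0.016, "wx": 0, "wy": -0.745, "wz": 0},
  {"claw": 1, "tx": 0.402, "ty": 0.001, "tz": 0.029, "wx": 0, "wy": -0.817, "wz": 0},
  {"claw": 1, "tx": 0.45, "ty": 0.001, "tz": 0.043, "wx": 0, "wy": -0.889, "wz": 0},
  {"claw": 1, "tx": 0.45, "ty": 0.001, "tz": 0.043, "wx": 0, "wy": -0.889, "wz": 0},
  {"claw": 1, "tx": 0.45, "ty": 0.001, "tz": 0.043, "wx": 0, "wy": -0.889, "wz": 0},
  {"claw": 1, "tx": 0.45, "ty": 0.001, "tz": 0.043, "wx": 0, "wy": -0.889, "wz": 0},
  {"claw": 1, "tx": 0.45, "ty": 0.001, "tz": 0.043, "wx": 0, "wy": -0.889, "wz": 0},
  {"claw": 1, "tx": 0.45, "ty": 0.001, "tz": 0.043, "wx": 0, "wy": -0.889, "wz": 0},
])

```text
clock: 14.3
eef_pos: [0.6199, 0.2588, 0.232]
eef_rot: [0.522, 0.703, -0.288, 0.389]
ft_force: [-0.5, 0.1, -1.7]
width: 0.0166
finger_force: 108.0
```

```bash
python3 - <<'E'
from h import *
from workcell import ctrl
st=ctrl.read_state();Rt=R.from_quat(st['eef_rot']);L=Rt.apply([.1105,-.0008,.0695])+st['eef_pos'];print(st['clock'],st['eef_pos'],'lip',L,st['q'].round(2),st['ft_force'])
C=np.array([.6115,.282]);e=np.array([np.cos(np.radians(107)),np.sin(np.radians(107))])
# retreat: lift up tipped, then level back over -e
for z,b,t in((.2,.025,-58),(.26,.06,-20),(.28,.12,0)):
    print(t,end=' ');go(*lipp([*(C-b*e),z],107,t))
E
```

```text
14.3 [0.6199067  0.25878598 0.23202716] lip [0.61917972 0.25847253 0.10148785] [-0.65  0.71 -0.34  1.29  0.98  1.89 -0.74] [-0.52190714  0.088267   -1.67292285]
-58 t [-0.278  -0.0015 -0.1747] w [-0.0016 -0.0014 -0.0011] rows>= 2
-20 t [-5.746e-01 -3.000e-04  9.340e-02] w [-0.0012  0.4208 -0.0016] rows>= 5
0 t [-6.965e-01  6.000e-04  3.728e-01] w [-0.0009  0.643  -0.0018] rows>= 7
```

drive_tool([
  {"claw": 1, "tx": -0.07, "ty": 0, "tz": -0.044, "wx": 0, "wy": 0, "wz": 0},
  {"claw": 1, "tx": -0.18, "ty": 0, "tz": -0.11, "wx": 0, "wy": 0, "wz": 0},
  {"claw": 1, "tx": -0.278, "ty": 0, "tz": -0.175, "wx": 0, "wy": 0, "wz": 0},
  {"claw": 1, "tx": -0.38, "ty": 0, "tz": -0.09, "wx": 0, "wy": 0.09, "wz": 0},
  {"claw": 1, "tx": -0.45, "ty": 0, "tz": -0.01, "wx": 0, "wy": 0.18, "wz": 0},
  {"claw": 1, "tx": -0.52, "ty": 0, "tz": 0.05, "wx": 0, "wy": 0.27, "wz": 0},
  {"claw": 1, "tx": -0.55, "ty": 0, "tz": 0.08, "wx": 0, "wy": 0.36, "wz": 0},
  {"claw": 1, "tx": -0.6, "ty": 0, "tz": 0.14, "wx": 0, "wy": 0.45, "wz": 0},
  {"claw": 1, "tx": -0.65, "ty": 0, "tz": 0.25, "wx": 0, "wy": 0.54, "wz": 0},
  {"claw": 1, "tx": -0.69, "ty": 0, "tz": 0.35, "wx": 0, "wy": 0.62, "wz": 0},
  {"claw": 1, "tx": -0.697, "ty": 0, "tz": 0.373, "wx": 0, "wy": 0.643, "wz": 0},
  {"claw": 1, "tx": -0.697, "ty": 0, "tz": 0.373, "wx": 0, "wy": 0.643, "wz": 0},
])

```text
clock: 15.5
eef_pos: [0.6802, 0.0562, 0.3484]
eef_rot: [0.599, 0.801, -0.002, 0.0]
ft_force: [-0.7, -0.4, -1.9]
width: 0.0164
finger_force: 107.8
```

```bash
python3 - <<'E'
from h import *
from workcell import ctrl
st=ctrl.read_state();print(st['clock'],st['eef_pos'].round(4),st['q'].round(2),st['ft_force'].round(1))
t=snap('top'); w=snap('wrist')
a=cv2.resize(t['pixels'][115:215,140:300],None,fx=4,fy=4,interpolation=cv2.INTER_CUBIC)[:,:,::-1]
b=cv2.resize(w['pixels'],(0,0),fx=.37,fy=.37)[:,:,::-1]
im=np.zeros((600,640,3),np.uint8); im[:400]=a; im[400:400+b.shape[0],:b.shape[1]]=b
sd=snap('side'); c=sd['pixels'][80:280,220:420,::-1]; im[400:600,300:500]=c
cv2.imwrite('pics/chk.png',im)
P=cloud(t)
hsv=cv2.cvtColor(t['pixels'],cv2.COLOR_RGB2HSV).astype(int);H,S,V=[hsv[...,i] for i in range(3)]
D=P[(t['z_map']>0)&(H>5)&(H<22)&(S>150)&(np.hypot(P[...,0]-.611,P[...,1]-.282)<.08)&(P[...,2]>.08)&(P[...,2]<.1)];print(D[:,:2].min(0),D[:,:2].max(0))
go([.5001,-.4092,.22],toolR(111.2)); print(toolR(111.2).as_quat())
E
```

```text
15.5 [0.6802 0.0562 0.3484] [ 0.12  0.41 -0.41  1.15  0.16  1.61  0.04] [-0.7 -0.4 -1.9]
[0.55310013 0.22443964] [0.66806309 0.33981734]
t [-1.3342 -1.0324  0.4334] w [-0.0008  0.0008 -0.0462] rows>= 11
[5.64967003e-01 8.25113498e-01 5.05236302e-17 3.45942516e-17]
```

View pics/chk.png

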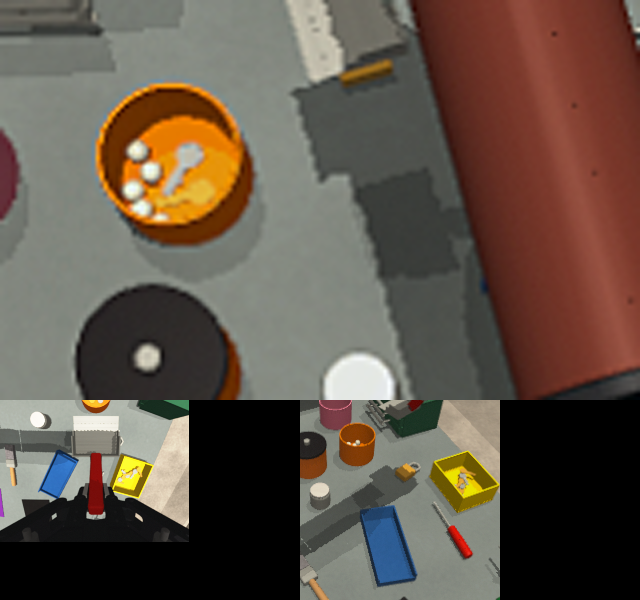

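All five balls are in the drum (137,150), (150,172), (133,190), (141,209) and (160,217). The tray is empty and the drum hasn't moved. I'll take the scoop back.

drive_tool([
  {"claw": 1, "tx": -0.09, "ty": -0.07, "tz": 0, "wx": 0, "wy": 0, "wz": 0},
  {"claw": 1, "tx": -0.21, "ty": -0.16, "tz": 0, "wx": 0, "wy": 0, "wz": -0.01},
  {"claw": 1, "tx": -0.34, "ty": -0.26, "tz": 0.03, "wx": 0, "wy": 0, "wz": -0.02},
  {"claw": 1, "tx": -0.46, "ty": -0.36, "tz": 0.06, "wx": 0, "wy": 0, "wz": -0.03},
  {"claw": 1, "tx": -0.58, "ty": -0.45, "tz": 0.08, "wx": 0, "wy": 0, "wz": -0.04},
  {"claw": 1, "tx": -0.7, "ty": -0.54, "tz": 0.1, "wx": 0, "wy": 0, "wz": -0.046},
  {"claw": 1, "tx": -0.82, "ty": -0.63, "tz": 0.13, "wx": 0, "wy": 0, "wz": -0.046},
  {"claw": 1, "tx": -0.92, "ty": -0.71, "tz": 0.16, "wx": 0, "wy": 0, "wz": -0.046},
  {"claw": 1, "tx": -0.98, "ty": -0.76, "tz": 0.2, "wx": 0, "wy": 0, "wz": -0.046},
  {"claw": 1, "tx": -1.0, "ty": -0.775, "tz": 0.23, "wx": 0, "wy": 0, "wz": -0.046},
  {"claw": 1, "tx": -1.0, "ty": -0.775, "tz": 0.23, "wx": 0, "wy": 0, "wz": -0.046},
])

```text
clock: 16.75
eef_pos: [0.5443, -0.2904, 0.2792]
eef_rot: [0.565, 0.825, -0.001, -0.001]
ft_force: [0.0, 0.9, -2.0]
width: 0.0167
finger_force: 108.0
```

```bash
python3 - <<'E'
from h import *
go([.5001,-.4092,.20],toolR(111.2))
E
```

```text
t [-0.3162 -0.2796  0.2649] w [-0.002  -0.0002 -0.0004] rows>= 3
```

drive_tool([
  {"claw": 1, "tx": -0.1, "ty": -0.09, "tz": 0.08, "wx": 0, "wy": 0, "wz": 0},
  {"claw": 1, "tx": -0.2, "ty": -0.18, "tz": 0.16, "wx": 0, "wy": 0, "wz": 0},
  {"claw": 1, "tx": -0.28, "ty": -0.25, "tz": 0.22, "wx": 0, "wy": 0, "wz": 0},
  {"claw": 1, "tx": -0.316, "ty": -0.28, "tz": 0.265, "wx": -0.001, "wy": 0, "wz": 0},
  {"claw": 1, "tx": -0.316, "ty": -0.28, "tz": 0.265, "wx": -0.001, "wy": 0, "wz": 0},
  {"claw": 1, "tx": -0.316, "ty": -0.28, "tz": 0.265, "wx": -0.001, "wy": 0, "wz": 0},
])

```text
clock: 17.35
eef_pos: [0.5023, -0.4077, 0.2018]
eef_rot: [0.564, 0.826, 0.0, 0.001]
ft_force: [0.7, 0.3, -0.7]
width: 0.0165
finger_force: 107.9
```

```bash
python3 - <<'E'
from h import *
from workcell import ctrl
st=ctrl.read_state(); s=snap('wrist'); P=cloud(s); ok=s['z_map']>0
L=R.from_quat(st['eef_rot']).inv().apply((P-st['eef_pos']).reshape(-1,3)).reshape(P.shape)*1e3
hsv=cv2.cvtColor(s['pixels'],cv2.COLOR_RGB2HSV).astype(int)
m=ok&(abs(L[...,0]-75)<60)&(abs(L[...,1])<60)&(L[...,2]>20)&(L[...,2]<90)&(hsv[...,1]<90)&(hsv[...,2]>60)
Q=L[m]
for lo,hi in((42,110),(42,90)):
    fl=Q[(Q[:,2]>50)&(Q[:,0]>lo)&(Q[:,0]<hi)&(abs(Q[:,1])<34)]
    c=np.linalg.lstsq(np.c_[fl[:,:2],np.ones(len(fl))],fl[:,2],rcond=None)[0]; print(c,np.degrees(c[:2]))
print(cv2.minAreaRect(Q[:,:2].astype(np.float32)),st['eef_pos'],st['eef_rot'])
go([.5001,-.4092,.0755],toolR(111.2))
E
```

```text
[2.55130713e-02 1.40031727e-03 6.50436137e+01] [1.46179131 0.08023227]
[2.86076727e-02 1.67428737e-03 6.48684000e+01] [1.63909891 0.0959296 ]
((75.46748352050781, -0.9487724304199219), (70.19439697265625, 82.4480209350586), 0.10170236229896545) [ 0.50227865 -0.40770489  0.20181512] [5.64387562e-01 8.25509630e-01 4.68815839e-04 5.57551077e-04]
t [-0.0012 -0.0107  0.423 ] w [0.0012 0.0009 0.0013] rows>= 3
```

drive_tool([
  {"claw": 1, "tx": -0.001, "ty": -0.005, "tz": 0.12, "wx": 0, "wy": 0.012, "wz": 0},
  {"claw": 1, "tx": -0.001, "ty": -0.005, "tz": 0.25, "wx": 0, "wy": 0.012, "wz": 0},
  {"claw": 1, "tx": -0.001, "ty": -0.005, "tz": 0.35, "wx": 0, "wy": 0.012, "wz": 0},
  {"claw": 1, "tx": -0.001, "ty": -0.005, "tz": 0.4, "wx": 0, "wy": 0.012, "wz": 0},
  {"claw": 1, "tx": -0.001, "ty": -0.005, "tz": 0.42, "wx": 0, "wy": 0.012, "wz": 0},
  {"claw": 1, "tx": -0.001, "ty": -0.005, "tz": 0.425, "wx": 0, "wy": 0.012, "wz": 0},
  {"claw": 1, "tx": -0.001, "ty": -0.005, "tz": 0.425, "wx": 0, "wy": 0.012, "wz": 0},
])

```text
clock: 18.1
eef_pos: [0.5, -0.4116, 0.0753]
eef_rot: [0.566, 0.825, 0.005, -0.006]
ft_force: [-0.2, 0.1, -1.4]
width: 0.0164
finger_force: 107.9
```

drive_tool([
  {"claw": 1, "tx": 0, "ty": 0, "tz": 0.003, "wx": 0, "wy": 0, "wz": 0},
  {"claw": 1, "tx": 0, "ty": 0, "tz": 0.006, "wx": 0, "wy": 0, "wz": 0},
  {"claw": 1, "tx": 0, "ty": 0, "tz": 0.006, "wx": 0, "wy": 0, "wz": 0},
])

```text
clock: 18.4
eef_pos: [0.499, -0.4115, 0.0722]
eef_rot: [0.566, 0.825, 0.005, -0.007]
ft_force: [-0.1, -0.4, -1.9]
width: 0.0166
finger_force: 107.9
```

drive_tool([
  {"claw": 1, "tx": 0, "ty": 0, "tz": 0.003, "wx": 0, "wy": 0, "wz": 0},
  {"claw": 1, "tx": 0, "ty": 0, "tz": 0.003, "wx": 0, "wy": 0, "wz": 0},
])

```text
clock: 18.6
eef_pos: [0.4991, -0.4117, 0.0716]
eef_rot: [0.566, 0.824, 0.005, -0.007]
ft_force: [-1.4, -0.3, 3.8]
width: 0.0166
finger_force: 109.1
```

drive_tool([
  {"claw": 1, "tx": 0, "ty": 0, "tz": 0.003, "wx": 0, "wy": 0, "wz": 0},
  {"claw": 1, "tx": 0, "ty": 0, "tz": 0.003, "wx": 0, "wy": 0, "wz": 0},
])

```text
clock: 18.8
eef_pos: [0.4992, -0.412, 0.0714]
eef_rot: [0.566, 0.824, 0.005, -0.007]
ft_force: [-1.7, 0.1, 9.2]
width: 0.0168
finger_force: 109.9
```

drive_tool([
  {"claw": 0.6, "tx": 0, "ty": 0, "tz": -0.003, "wx": 0, "wy": 0, "wz": 0},
  {"claw": 0.3, "tx": 0, "ty": 0, "tz": -0.003, "wx": 0, "wy": 0, "wz": 0},
  {"claw": 0, "tx": 0, "ty": 0, "tz": -0.003, "wx": 0, "wy": 0, "wz": 0},
  {"claw": 0, "tx": 0, "ty": 0, "tz": -0.003, "wx": 0, "wy": 0, "wz": 0},
  {"claw": 0, "tx": 0, "ty": 0, "tz": -0.003, "wx": 0, "wy": 0, "wz": 0},
  {"claw": 0, "tx": 0, "ty": 0, "tz": -0.003, "wx": 0, "wy": 0, "wz": 0},
  {"claw": 0, "tx": 0, "ty": 0, "tz": -0.1, "wx": 0, "wy": 0, "wz": 0},
  {"claw": 0, "tx": 0, "ty": 0, "tz": -0.22, "wx": 0, "wy": 0, "wz": 0},
  {"claw": 0, "tx": 0, "ty": 0, "tz": -0.36, "wx": 0, "wy": 0, "wz": 0},
  {"claw": 0, "tx": 0, "ty": 0, "tz": -0.5, "wx": 0, "wy": 0, "wz": 0},
  {"claw": 0, "tx": 0, "ty": 0, "tz": -0.5, "wx": 0, "wy": 0, "wz": 0},
  {"claw": 0, "tx": 0, "ty": 0, "tz": -0.5, "wx": 0, "wy": 0, "wz": 0},
])

```text
clock: 20.0
eef_pos: [0.5003, -0.4141, 0.221]
eef_rot: [0.566, 0.825, 0.005, -0.006]
ft_force: [-0.3, 0.1, -0.4]
width: 0.0857
finger_force: 0.0
```

```bash
python3 - <<'E'
from h import *
from workcell import ctrl
st=ctrl.read_state();print(st['clock'],st['width'],st['ft_force'].round(1))
s=snap('wrist'); P=cloud(s); ok=s['z_map']>0
hsv=cv2.cvtColor(s['pixels'],cv2.COLOR_RGB2HSV).astype(int);H,S,V=[hsv[...,i] for i in range(3)]
h=P[ok&((H<8)|(H>172))&(S>150)&(np.hypot(P[...,0]-.495,P[...,1]+.40)<.06)]
for lo in (44,68,92):
    q=h[(h[:,2]>lo/1e3)&(h[:,2]<(lo+12)/1e3)]; print(lo,len(q),(q.mean(0)*1e3).round(1))
p=P[ok&(S<60)&(V>80)&(np.hypot(P[...,0]-.472,P[...,1]+.338)<.06)&(P[...,2]>.004)&(P[...,2]<.02)]; A=np.c_[p[:,:2],np.ones(len(p))]; print('floor',np.linalg.lstsq(A,p[:,2],rcond=None)[0],np.median(p[:,2]),cv2.minAreaRect((p[:,:2]*1e3).astype(np.float32)))
E
```

```text
20.0 0.08574920866388598 [-0.3  0.1 -0.4]
44 131 [ 484.3 -377.7   50.3]
68 148 [ 489.9 -390.3   74.1]
92 177 [ 494.8 -403.2   97.9]
floor [ 0.00777652 -0.01525918 -0.00315021] 0.005355544565286307 ((469.98309326171875, -342.0177307128906), (86.09425354003906, 71.7130355834961), 21.09004020690918)
```

```bash
python3 -c "
from workcell import ctrl; print(ctrl.finish_job())"
```

```text
the job is handed in; nothing more can be done
None
```

I scooped all five balls into the open orange drum without moving it, stood the scoop back upright on its black mat, and handed the job in after about 20 s of robot time.

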